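# Count two sample cases out of a tipping counting tray

## Robot

A 7-joint arm with a two-finger parallel gripper is mounted at the origin on the work surface; the furniture and walls round the work are solid. World frame = base frame: x ahead of the robot, y to its left, z up, the work surface at z = 0. Lengths are in m, angles in rad, forces in N, time in s.
With the tool pointing down it reaches from about 0.425 to 0.875 m from the base axis. Payload 4.7 kg.
Tool frame: the origin (TCP) lies on the centre line of the jaws, within the pads' length; the fingertips stand ahead of it and the grasp point (between the pads) lies 8 mm behind it (ctrl.finger_overhang is the x of the fingertips in the tool frame, in m); x points along the fingers, z is the direction in which the jaws open and shut, and the axes are right-handed (so a half turn about x gives the same grasp; the last joint's range is limited). The gripper opens to 87 mm and grips with 3 to 60 N. Pads are 19 mm wide; open, the fingers measure 117 mm over their backs; the gripper's body (75 mm by 190 mm) begins 51 mm behind the grasp point.
Start: joints at [1.192, 0.321, -0.07, 1.45, 0.023, 1.371, -0.057], TCP at [0.249, -0.601, 0.234] pointing down, gripper open.
Joint ranges: [-2.86, 2.86], [-0.3, 2.09], [-1.38, 1.24], [0.06, 2.45], [-1.56, 4.7], [0.09, 2.05], [-2.69, 2.69]. Speed limits (rad/s): [2.57, 2.57, 3.14, 3.14, 3.14, 3.14, 3.14].

## Interface

Orientations are given as a rotation vector (axis times angle).
In Python, from bench import readout, viewer, job, nets, ctrl gives the robot as it stands.
- The arm moves only by the shell command python3 -m creep 'ROWS' [FORCE]. ROWS is JSON, a list of rows, each an object with "linear": the shift along the tool's x, y, z in m, a list of three; "twist": the turn, a rotation vector about the tool's x, y, z in degrees, a list of three; "fingers": the gripper's target within -1 to 1 (shut at 1, half-way at 0, fully open at -1). A call has 1 to 8 rows; each row is the pose to reach, as a shift and turn from the pose commanded when the call began, along the tool's axes at that moment; what a row does not reach only later rows make up. A row lasts 1/12 s, in which the tool goes at most 41.7 mm and 7.16 degrees, less where a joint would pass 70% of its speed; a pose out of reach is approached as far as the arm can. A call with a gripper value outside its range is refused whole. The fingers move at their own pace and stop on an object; FORCE is the grip in N (left out, the last holds). Time passes only in rows, so rows that repeat a pose let the fingers close. It gives the time, the measured TCP pose, the force and the opening at its end, in the units of the state.
- readout.get_state(): the state, without advancing time (a new reading comes with each control period).
- viewer.get_image(name): name is "side" or "top" or "wrist"; returns (picture, depth): 420x560x3 uint8, red, green, blue; 420x560 float32, m along the optical axis (not along the pixel's ray), 0 where there is no reading.
- viewer.camera_params(name): a dict with "K" (3x3 intrinsics, pixels), "k1" (the pictures are not rectified: a ray, as slopes to the right and down, at radius r is drawn at 1 + k1 r^2 times it, then the intrinsics apply), "cam_to_world" (4x4, takes a point from camera to world coordinates). Camera axes: x right, y down, z forward; pixel columns grow to the right and rows downward; lengths in m; the calibration is good to about 2 mm. A picture is of the moment at which its call begins: read the wrist's pose just before it. camera_params takes no time and is no camera call; for the wrist camera it gives the pose at the moment of the call.
- job.close_job(): hands the job in, once; it reports no verdict.
Trained networks look in the newest picture that a camera, given by its name, has taken for a name from the list of things; names that differ only in an ending like _2 or _b are one class to them, and where a whole thing is asked for, a point or a joint stands for the part that bears it (a point fixed in the world has none). Each returns a list of dicts, best first, with "conf" (0 to 1); they miss things now and then, are a little off and sometimes report something else, mostly with a low value. They report only what shows in the picture. A call takes as long as a camera call.
- nets.boxes_of(camera, label): "centre" ([x, y, z] in m, in world coordinates, good to about 4 mm: the middle of the surface that is visible of it).
- nets.place_of(camera, label): "centre" ([x, y, z] in m, in world coordinates, good to about 4 mm: a listed point, or the origin of a listed thing).
The state is a dict: "time": time; "joint_positions": joint angles; "qd": joint speeds; "joint_torque": joint torques, N m; "position": TCP position; "tool_rot": TCP orientation; "ft_force": force on the tool from outside, world axes, zero at the start; "torque": the same for the moment, N m; "grip_width": opening from 0.0 (shut) to 1.0 (fully open).
Only numpy, scipy, OpenCV 4.12 (cv2) and the standard library are available. Lean on these libraries where they do the work, as an engineer would, in place of code of your own. Each camera call takes 0.05 s, during which the arm holds its last target.

## Task

Three sample cases lie on the deck of the counting tray: sweep any two of them, without lifting them, across the deck into the open trough along its near side, then press the trough's hinged lid fully shut with a firm but not forceful push. Next sweep the one left over off the deck's open far edge back into the long stock box. Finally raise the tray by its bar handle, lid shut, until both counted cases have slid out of the trough's open end into the count box, lower the tray gently back onto its rest (do not let it drop), and leave the other things on the bench alone.

Things in the scene. Friction and masses are not known exactly. Their poses are not given: they have to be found in the camera images.
- stand: fixed grey steel stand of the counting tray; origin on the bench under the middle of the tray. Its axes serve all entries: z up, +x from the trough across the deck to the open far edge (roughly away from the robot), +y along the trough to the bar handle, -y to the spout and the count box. Other entries give x, y in this frame and z above the bench, tray down
- tray (a joint): tilt of the whole tray (deck, trough, lid, handle; about 0.65 kg) about an axle parallel to the stand's x at y -112 mm, z 93 mm; 0 rad = down on its rest, grows as the handle end rises, stop at 0.85. It falls back when let go. The cases slide out of the polished trough from about 0.2 to 0.3 rad on
- lid (a joint): trough lid, a grey plate 48 x 228 x 2 mm, hinged along the trough's outer (-x) rim at x -78, z 119 mm; 0 rad = shut on a soft seal, flush with the deck; pi/2 = upright, more leans outwards, away from the deck; stop 2.1. Its stiff hinge stays where left, turning takes 0.2 N m (4 N at the free edge). Counts as shut below 0.045 rad; never push on it with more than 40 N
- lid_edge (a point): middle of the free long edge of the lid, outer face, 51 mm from the hinge line; when shut it lies at x -27 mm, z 120 mm
- deck (a point): centre of the deck's top face (x +27, y 0, z 120 mm), axes tilting with the tray. Deck: flat metal sheet, x -24 to +78 mm, y -116 to +116 mm; walls 13 mm high along its two y ends; its x edges are open (x -24 to the trough, x +78 over the stock box)
- trough (a point): centre of the trough's floor (x -49, y 0, z 102 mm), axes tilting with the tray. Trough: x -74 to -25 mm inside, 18 mm deep below the deck, closed at y +116 mm, open at y -130 mm (spout); its outer (-x) wall is as high as the deck
- handle (a point): middle of the tray's round steel bar handle, 10 mm thick, parallel to x, 110 mm long between its side bars, 41 mm free between bar and tray; at x 0, y +165, z 110 mm with the tray down. Can be gripped from above across the bar, and turns easily between the pads as the tray tips
- case_1_center (a point): centre of a plain white plastic sample case, a flat closed box 34 x 60 x 14 mm (own x, y, z), about 35 g, thin grey seam, small clasp, blank paper patch on top. The three are alike, any two may be counted; they start on the deck side by side, spaced along the tray's y, 60 mm side roughly along y; they slide (friction to the tray about 0.2)
- case_2_center (a point): centre of a plain white plastic sample case, a flat closed box 34 x 60 x 14 mm (own x, y, z), about 35 g, thin grey seam, small clasp, blank paper patch on top. The three are alike, any two may be counted; they start on the deck side by side, spaced along the tray's y, 60 mm side roughly along y; they slide (friction to the tray about 0.2)
- case_3_center (a point): centre of a plain white plastic sample case, a flat closed box 34 x 60 x 14 mm (own x, y, z), about 35 g, thin grey seam, small clasp, blank paper patch on top. The three are alike, any two may be counted; they start on the deck side by side, spaced along the tray's y, 60 mm side roughly along y; they slide (friction to the tray about 0.2)
- case_1: the same case; origin at the centre of its underside, z up, y along its 60 mm side
- case_2: the same case; origin at the centre of its underside, z up, y along its 60 mm side
- case_3: the same case; origin at the centre of its underside, z up, y along its 60 mm side
- count_box_in (a point): centre of the inner floor of the count box, a fixed open light wooden box 120 x 116 x 50 mm (x, y, z), walls 3 mm, just under the spout at the -y end of the tray; its axes are parallel to the stand's
- stock_box_in (a point): centre of the inner floor of the stock box, a fixed open light wooden box 90 x 250 x 80 mm (x, y, z), walls 3 mm, along and partly under the deck's far (+x) edge; its axes are parallel to the stand's
- beaker: empty glass beaker, 68 x 62 x 75 mm, a bystander; origin under its centre
- jar: wide jar with a screw cap, 64 mm across, 75 mm high, a bystander; origin under its centre
- mortar: small porcelain mortar, 73 mm across, 42 mm high, a bystander; origin under its centre
- filter_tin: flat round tin, 73 mm across, 23 mm high, a bystander; origin under its centre

How it is judged:
By the outcome, as a careful person would: the job done as asked, in the order asked, and still so for the second after the job is handed in, with the robot touching nothing.
It also fails if it takes over 62 s, if anything falls off the work surface, if the arm or the gripper's body presses on something with over 40 N, if the wrist force passes 120 N, or if a joint passes its speed limit or range.

## Working session

There is one attempt and no reset: what is moved stays moved. The work goes in short steps, Python scripts to look and compute and a shell command to move; the robot and the scene stay as the last step left them, time stands still between calls to the robot, and variables do not carry over. Pictures are saved under pics/ and viewed, and the job is handed in when it is done.

```bash
ls -la; mkdir -p pics; python3 - <<'E'
from bench import readout, viewer, job, nets, ctrl
import cv2, numpy as np
print(readout.get_state()); print(ctrl.finger_overhang)
for n in ["side","top","wrist"]:
    p,d=viewer.get_image(n); cv2.imwrite(f"pics/{n}0.png",p[:,:,::-1]); 
    c=viewer.camera_params(n); print(n,np.round(c["K"],1).tolist(),c["k1"],np.round(c["cam_to_world"],3).tolist())
E
```

```text
total 12
drwxr-xr-x  3 agent agent 4096 Dec  6 22:02 .
drwxr-xr-x 23 root  root  4096 Dec  6 22:02 ..
drwxr-xr-x  2 agent agent 4096 Dec  6 22:02 pics
{'time': 0.0, 'joint_positions': array([ 1.19209902,  0.32185263, -0.07009222,  1.45169084,  0.02261876,
        1.37078001, -0.05688114]), 'qd': array([-5.31371878e-05,  3.32407972e-04,  1.60690512e-04, -5.47864198e-04,
       -5.90896733e-04, -1.48941280e-03,  1.02037105e-03]), 'joint_torque': array([ 4.97548408e-04, -4.91287100e+01, -4.03993120e-01, -3.12518513e+01,
       -6.43322314e-02,  4.38447192e-02,  1.80346033e-04]), 'position': array([ 0.24855136, -0.6000222 ,  0.23243436]), 'tool_rot': array([ 0.91616403,  1.37154107, -0.91454411]), 'ft_force': array([ 0.03806494, -0.46580752, -0.29410012]), 'torque': array([-0.02070017,  0.00658482, -0.01100016]), 'grip_width': 1.001472803116843}
0.011
side [[469.7, 0.0, 278.4], [0.0, 469.7, 214.4], [0.0, 0.0, 1.0]] -0.1296566636244559 [[-0.945, -0.219, 0.241, 0.289], [-0.325, 0.591, -0.738, 0.895], [0.02, -0.776, -0.63, 0.844], [0.0, 0.0, 0.0, 1.0]]
top [[485.0, 0.0, 279.2], [0.0, 485.0, 208.5], [0.0, 0.0, 1.0]] -0.06626604592738491 [[0.008, -0.996, 0.085, 0.503], [-1.0, -0.01, -0.019, 0.035], [0.02, -0.085, -0.996, 1.202], [0.0, 0.0, 0.0, 1.0]]
wrist [[355.6, 0.0, 282.3], [0.0, 355.6, 213.3], [0.0, 0.0, 1.0]] 0.0006209421354281045 [[0.382, -0.892, -0.243, 0.314], [-0.924, -0.369, -0.099, -0.574], [-0.001, 0.262, -0.965, 0.382], [0.0, 0.0, 0.0, 1.0]]
```

View pics/top0.png

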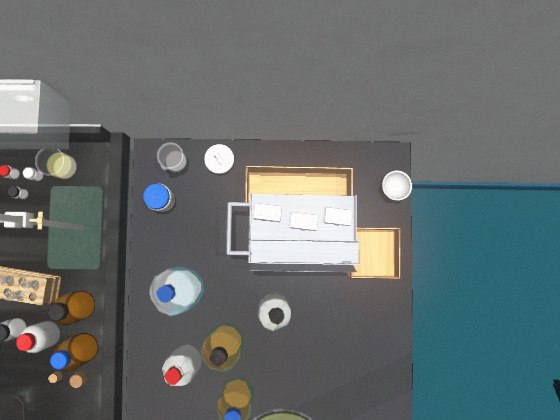

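View pics/side0.png

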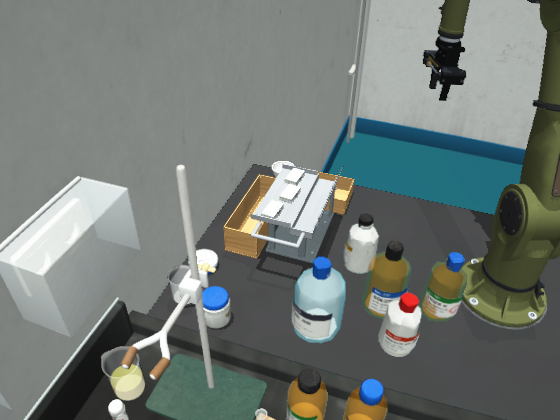

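```bash
python3 - <<'E'
from bench import readout, viewer, job, nets, ctrl
import numpy as np
for cam in ["top","side"]:
  for l in ["stand","deck","trough","handle","case_1_center","lid_edge","count_box_in","stock_box_in","case_1","lid","beaker","jar","mortar","filter_tin"]:
    try: print(cam,l,[(np.round(r["centre"],3).tolist(),round(r["conf"],2)) for r in nets.place_of(cam,l)][:4])
    except Exception as e: print(l,e)
print(readout.get_state()["time"])
E
```

```text
top stand [([0.548, -0.034, -0.001], 0.77)]
top deck [([0.577, -0.036, 0.118], 0.87), ([0.503, -0.037, 0.102], 0.72), ([0.719, 0.166, 0.0], 0.69)]
top trough [([0.504, -0.033, 0.103], 0.88), ([0.454, -0.037, 0.169], 0.74), ([0.655, -0.033, 0.004], 0.36)]
top handle [([0.551, 0.129, 0.108], 0.89)]
top case_1_center [([0.583, 0.04, 0.122], 0.64)]
top lid_edge [([0.456, -0.037, 0.169], 0.97)]
top count_box_in [([0.496, -0.219, 0.002], 0.85)]
top stock_box_in [([0.654, -0.03, 0.003], 0.76)]
top case_1 [([0.568, -0.041, 0.122], 0.89), ([0.586, 0.044, 0.121], 0.81), ([0.577, -0.114, 0.12], 0.63), ([0.497, -0.224, 0.002], 0.62)]
lid it knows: beaker, case, case_1_center, case_2_center, case_3_center, count_box_in, deck, filter_tin, handle, jar, lid_edge, mortar, stand, stock_box_in, trough
top beaker [([0.718, 0.27, 0.001], 0.93)]
top jar [([0.622, 0.3, 0.003], 0.58)]
top mortar [([0.663, -0.275, -0.004], 0.71)]
top filter_tin [([0.719, 0.163, 0.001], 0.6)]
side stand [([0.549, -0.038, 0.002], 0.68)]
side deck [([0.576, -0.034, 0.122], 0.85)]
side trough [([0.496, -0.038, 0.106], 0.83), ([0.549, 0.124, 0.111], 0.18)]
side handle [([0.551, 0.125, 0.105], 0.78)]
side case_1_center [([0.585, 0.038, 0.127], 0.57)]
side lid_edge [([0.458, -0.034, 0.169], 0.49)]
side count_box_in [([0.499, -0.219, 0.0], 0.96)]
side stock_box_in []
side case_1 [([0.585, 0.037, 0.123], 0.85), ([0.569, -0.042, 0.123], 0.78), ([0.58, -0.114, 0.122], 0.57)]
lid it knows: beaker, case, case_1_center, case_2_center, case_3_center, count_box_in, deck, filter_tin, handle, jar, lid_edge, mortar, stand, stock_box_in, trough
side beaker [([0.719, 0.277, -0.005], 0.95)]
side jar [([0.628, 0.302, 0.002], 0.79)]
side mortar [([0.663, -0.272, -0.004], 0.45)]
side filter_tin [([0.726, 0.164, 0.003], 0.75), ([0.586, 0.039, 0.128], 0.47)]
1.45
```

```bash
cat > h.py <<'E'
from bench import readout, viewer, job, nets, ctrl
import cv2, numpy as np
from scipy.spatial.transform import Rotation as R
def cloud(n, save=None):
    c=viewer.camera_params(n); p,d=viewer.get_image(n)
    if save: cv2.imwrite(f"pics/{save}.png",p[:,:,::-1])
    v,u=np.mgrid[0:420,0:560]; K=c["K"]; 
    pts=np.stack([u,v],-1).reshape(-1,1,2).astype(np.float32)
    n_=cv2.undistortPoints(pts,np.array(K),np.array([c["k1"],0,0,0])).reshape(420,560,2)
    P=np.concatenate([n_*d[...,None],d[...,None]],-1)
    T=np.array(c["cam_to_world"]); W=P@T[:3,:3].T+T[:3,3]; W[d==0]=np.nan
    return p,d,W
def st():
    s=readout.get_state(); r=R.from_rotvec(s["tool_rot"])
    return s,np.array(s["position"]),r.as_matrix()
def plan(target,Rt=None):
    """shift in tool axes (m) and twist (deg) from the measured pose"""
    s,p,M=st(); lin=M.T@(np.array(target)-p)
    tw=None if Rt is None else np.degrees(R.from_matrix(M.T@Rt).as_rotvec())
    print("lin",np.round(lin,4).tolist(),"twist",None if tw is None else np.round(tw,2).tolist())
E
python3 - <<'E'
from h import *
s,p,M=st(); print(np.round(M,3))
P,d,W=cloud("top"); np.save("W0.npy",W)
big=cv2.resize(P[130:300,200:420,::-1],None,fx=3.6,fy=3.5,interpolation=cv2.INTER_CUBIC); cv2.imwrite("pics/topz.png",big)
# heights of bottles etc
for (u,v) in [(275,313),(160,290),(218,355),(180,370),(166,293)]:
    print((u,v),np.round(np.nanmax(W[v-12:v+12,u-12:u+12,2]),3),np.round(W[v,u],3))
z=W[...,2]
def fit(m,name):
    q=W[m]; print(name,m.sum(),np.round(np.nanmin(q,0),3),np.round(np.nanmax(q,0),3))
reg=(W[...,0]>0.40)&(W[...,0]<0.66)&(W[...,1]>-0.2)&(W[...,1]<0.16)
m=reg&(z>0.125)&(z<0.142)&(W[...,0]>0.535)&(W[...,0]<0.63)
n,lab,stt,cen=cv2.connectedComponentsWithStats(m.astype(np.uint8))
for i in range(1,n):
    if stt[i,4]<60: continue
    q=W[lab==i]; rect=cv2.minAreaRect((q[:,:2]*1000).astype(np.float32)); print(stt[i,4],np.round(rect[0],1),np.round(rect[1],1),rect[2],np.round(np.median(q[:,2]),4))
m=reg&(abs(z-0.12)<0.004); q=W[m]; rect=cv2.minAreaRect((q[:,:2]*1000).astype(np.float32)); print("deck",rect)
E
```

```text
[[ 0.     0.924  0.383]
 [-0.     0.383 -0.924]
 [-1.    -0.     0.   ]]
(275, 313) 0.155 [0.367 0.022 0.147]
(160, 290) 0.205 [0.419 0.258 0.2  ]
(218, 355) 0.195 [0.287 0.138 0.195]
(180, 370) 0.155 [0.242 0.226 0.135]
(166, 293) 0.205 [0.413 0.246 0.199]
82 [ 581.7 -155.3] [ 2.9 89.6] 89.53704833984375 0.1314
426 [585.9  40.9] [60.3 35.6] 82.99616241455078 0.1336
425 [ 578.3 -116.5] [60.1 35.6] 83.98284912109375 0.1334
426 [566.8 -39.8] [60.2 35.3] 83.35929870605469 0.1334
deck ((549.418212890625, -18.624603271484375), (298.410400390625, 157.35702514648438), 89.61552429199219)
```

View pics/topz.png

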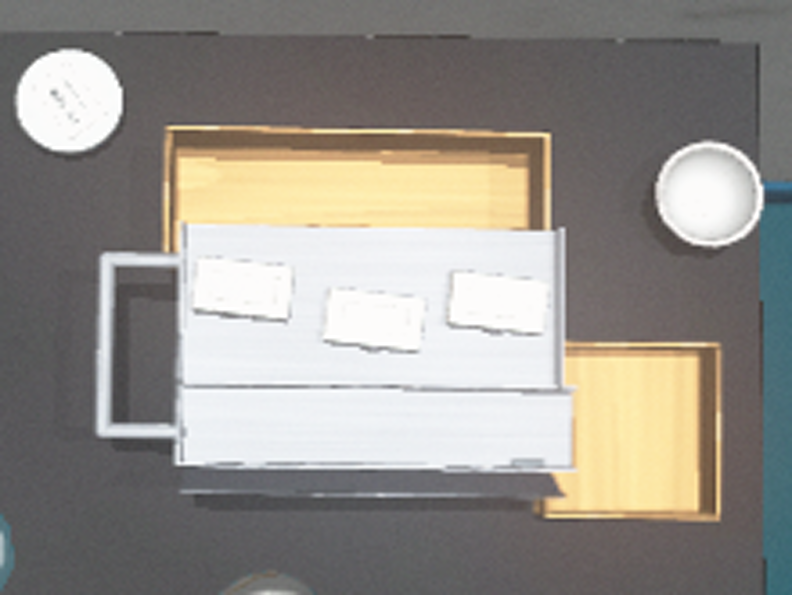

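```bash
python3 -m creep '[{"linear":[0,0.27,-0.19],"twist":[22.5,0,0],"fingers":0.54},{"linear":[0,0.27,-0.19],"twist":[22.5,0,0],"fingers":0.54},{"linear":[0,0.27,-0.19],"twist":[22.5,0,0],"fingers":0.54},{"linear":[0,0.27,-0.19],"twist":[22.5,0,0],"fingers":0.54},{"linear":[0,0.27,-0.19],"twist":[22.5,0,0],"fingers":0.54},{"linear":[0,0.27,-0.19],"twist":[22.5,0,0],"fingers":0.54},{"linear":[0,0.27,-0.19],"twist":[22.5,0,0],"fingers":0.54},{"linear":[0,0.27,-0.19],"twist":[22.5,0,0],"fingers":0.54}]' 20; python3 -c "
from h import *
s,p,M=st();print(np.round(M,3),p,s['qd'],s['joint_positions'])
plan([0.606,-0.040,0.20],np.array([[0,1,0],[0,0,-1],[-1,0,0.]]))"
```

```text
time: 2.17
position: [0.4265, -0.3195, 0.234]
tool_rot: [1.209, 1.208, -1.209]
ft_force: [0.8, -0.6, -0.0]
grip_width: 0.483
[[ 0.001  1.     0.001]
 [-0.001  0.001 -1.   ]
 [-1.     0.001  0.001]] [ 0.42648558 -0.31947996  0.23396637] [-0.49491316 -0.08902035 -0.3996158   0.10190683  0.01603602 -0.01601247
 -0.89222204] [ 0.8290826   0.08263176 -0.24914127  1.73450453  0.02117491  1.32611981
 -0.99454683]
lin [0.0339, 0.1797, -0.2794] twist [0.03, 0.04, -0.04]
```

```bash
python3 -m creep '[{"linear":[0,0.18,-0.282],"twist":[0,0,0],"fingers":0.54},{"linear":[0,0.18,-0.282],"twist":[0,0,0],"fingers":0.54},{"linear":[0,0.18,-0.282],"twist":[0,0,0],"fingers":0.54},{"linear":[0,0.18,-0.282],"twist":[0,0,0],"fingers":0.54},{"linear":[0,0.18,-0.282],"twist":[0,0,0],"fingers":0.54},{"linear":[0,0.18,-0.282],"twist":[0,0,0],"fingers":0.54},{"linear":[0.01,0.18,-0.282],"twist":[0,0,0],"fingers":0.54},{"linear":[0.04,0.18,-0.282],"twist":[0,0,0],"fingers":0.54}]'; python3 -c "
from h import *
plan([0.606,-0.040,0.136],np.array([[0,1,0],[0,0,-1],[-1,0,0.]]))"
```

```text
time: 2.83
position: [0.604, -0.0449, 0.207]
tool_rot: [1.212, 1.203, -1.2]
ft_force: [1.7, 0.6, 0.6]
grip_width: 0.228
lin [0.071, 0.0013, -0.0049] twist [0.14, -0.01, -0.57]
```

```bash
python3 -m creep '[{"linear":[0.02,0,0],"twist":[0,0,0],"fingers":0.54},{"linear":[0.035,0,0],"twist":[0,0,0],"fingers":0.54},{"linear":[0.045,0,0],"twist":[0,0,0],"fingers":0.54},{"linear":[0.045,0,0],"twist":[0,0,0],"fingers":0.54},{"linear":[0.045,0,0],"twist":[0,0,0],"fingers":0.54}]'; python3 -c "
from h import *
plan([0.606,-0.040,0.136],np.array([[0,1,0],[0,0,-1],[-1,0,0.]]))
cloud('side','s1');cloud('top','t1')"
```

```text
time: 3.25
position: [0.5995, -0.0494, 0.1574]
tool_rot: [1.21, 1.209, -1.21]
ft_force: [-0.4, 0.7, 1.3]
grip_width: 0.229
lin [0.0214, 0.0065, -0.0094] twist [-0.05, 0.01, 0.02]
```

View pics/s1.png

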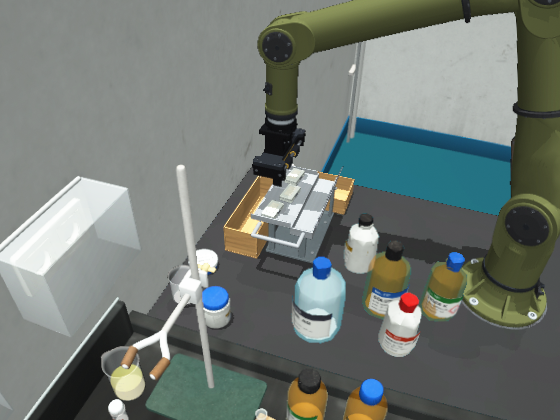

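```bash
python3 -m creep '[{"linear":[0,0.0065,-0.0095],"twist":[0,0,0],"fingers":0.54},{"linear":[0.012,0.0065,-0.0095],"twist":[0,0,0],"fingers":0.54},{"linear":[0.021,0.0065,-0.0095],"twist":[0,0,0],"fingers":0.54},{"linear":[0.021,0.0065,-0.0095],"twist":[0,0,0],"fingers":0.54},{"linear":[0.021,0.0065,-0.0095],"twist":[0,0,0],"fingers":0.54}]'; python3 -c "
from h import *
plan([0.606,-0.040,0.136],np.array([[0,1,0],[0,0,-1],[-1,0,0.]]))
cloud('side','s2')
p,d,W=cloud('wrist','w2')"
```

```text
time: 3.77
position: [0.6052, -0.0394, 0.135]
tool_rot: [1.208, 1.211, -1.211]
ft_force: [-0.0, -0.3, -0.1]
grip_width: 0.234
lin [-0.001, 0.0008, 0.0006] twist [0.01, -0.0, 0.15]
```

View pics/w2.png

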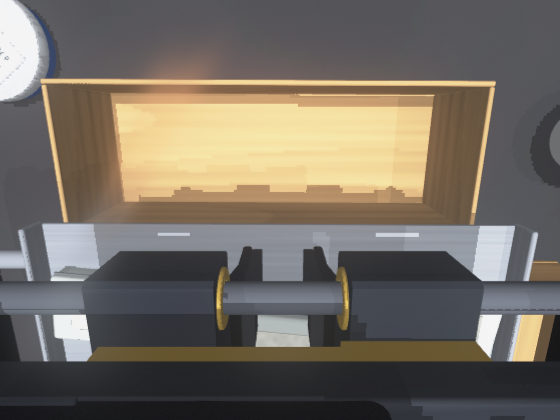

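```bash
python3 -m creep '[{"linear":[0,-0.01,0],"twist":[0,0,0],"fingers":0.54},{"linear":[0,-0.02,0],"twist":[0,0,0],"fingers":0.54},{"linear":[0,-0.03,0],"twist":[0,0,0],"fingers":0.54},{"linear":[0,-0.04,0],"twist":[0,0,0],"fingers":0.54},{"linear":[0,-0.05,0],"twist":[0,0,0],"fingers":0.54},{"linear":[0,-0.058,0],"twist":[0,0,0],"fingers":0.54},{"linear":[0,-0.066,0],"twist":[0,0,0],"fingers":0.54},{"linear":[0,-0.074,0],"twist":[0,0,0],"fingers":0.54}]'; python3 -c "
from h import *
p,d,W=cloud('side','s3')
cv2.imwrite('pics/s3z.png',cv2.resize(p[130:280,210:390,::-1],None,fx=4,fy=4,interpolation=cv2.INTER_CUBIC))
p,d,W=cloud('wrist','w3')"
```

```text
time: 4.53
position: [0.5313, -0.0394, 0.1365]
tool_rot: [1.209, 1.209, -1.209]
ft_force: [0.2, 0.1, 0.3]
grip_width: 0.231
```

View pics/s3z.png

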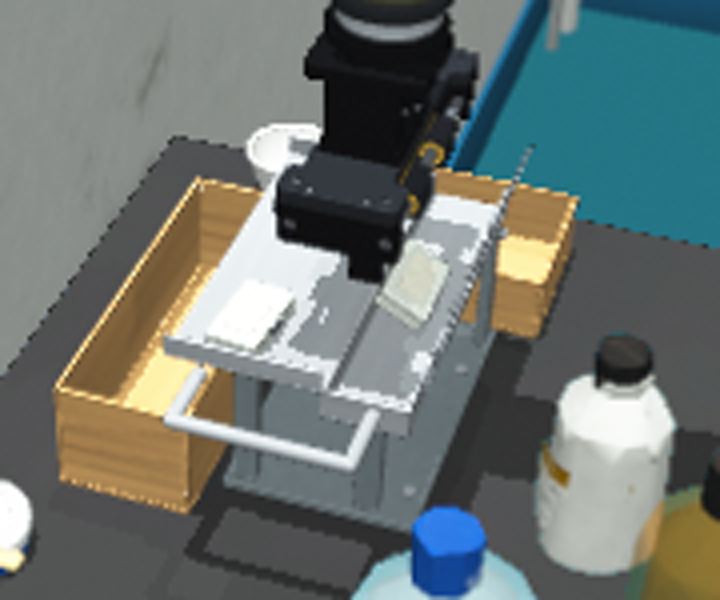

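View pics/w3.png

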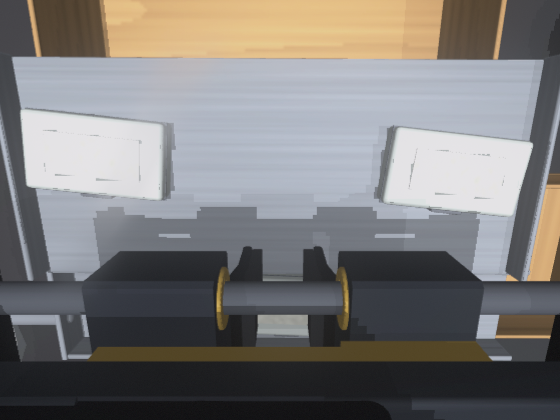

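```bash
python3 -m creep '[{"linear":[0,-0.006,0],"twist":[0,0,0],"fingers":0.54},{"linear":[0,-0.012,0],"twist":[0,0,0],"fingers":0.54},{"linear":[0,-0.016,0],"twist":[0,0,0],"fingers":0.54},{"linear":[0,-0.016,0],"twist":[0,0,0],"fingers":0.54},{"linear":[-0.02,-0.01,0],"twist":[0,0,0],"fingers":0.54},{"linear":[-0.045,0.02,0.02],"twist":[0,0,0],"fingers":0.54},{"linear":[-0.045,0.06,0.05],"twist":[0,0,0],"fingers":0.54},{"linear":[-0.045,0.09,0.075],"twist":[0,0,0],"fingers":0.54}]'; python3 -c "
from h import *
p,d,W=cloud('side','s4')
cv2.imwrite('pics/s4z.png',cv2.resize(p[130:280,210:390,::-1],None,fx=4,fy=4,interpolation=cv2.INTER_CUBIC))
plan([0.618,-0.116,0.16])
print(readout.get_state()['position'])"
```

```text
time: 5.3
position: [0.619, -0.1097, 0.1839]
tool_rot: [1.209, 1.206, -1.205]
ft_force: [0.6, 1.2, -0.1]
grip_width: 0.23
lin [0.0202, -0.0054, -0.0022] twist None
[ 0.62324392 -0.11815066  0.18021231]
```

View pics/s4z.png

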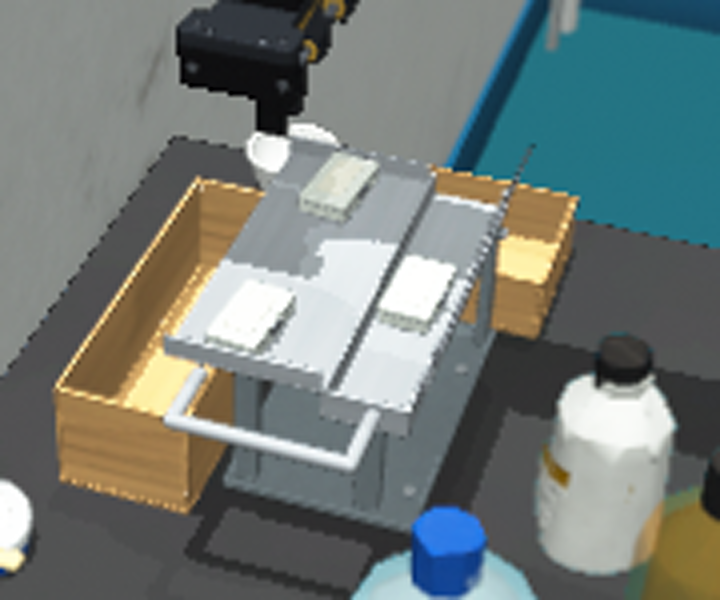

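```bash
python3 -m creep '[{"linear":[0.015,-0.005,0],"twist":[0,0,0],"fingers":0.54},{"linear":[0.03,-0.005,0],"twist":[0,0,0],"fingers":0.54},{"linear":[0.043,-0.005,0],"twist":[0,0,0],"fingers":0.54},{"linear":[0.043,-0.005,0],"twist":[0,0,0],"fingers":0.54},{"linear":[0.043,-0.005,0],"twist":[0,0,0],"fingers":0.54}]'; python3 -c "
from h import *
p,d,W=cloud('wrist','w5')
plan([0.616,-0.117,0.136],np.array([[0,1,0],[0,0,-1],[-1,0,0.]]))"
```

```text
time: 5.77
position: [0.6107, -0.1093, 0.1375]
tool_rot: [1.208, 1.211, -1.21]
ft_force: [0.4, 1.1, 0.5]
grip_width: 0.229
lin [0.0026, 0.0046, 0.0077] twist [0.03, 0.0, -0.01]
```

View pics/w5.png

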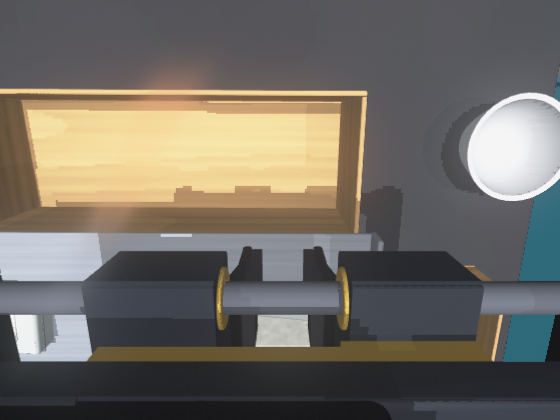

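```bash
python3 -m creep '[{"linear":[0.002,0.001,0.006],"twist":[0,0,0],"fingers":0.54},{"linear":[0.002,-0.012,0.006],"twist":[0,0,0],"fingers":0.54},{"linear":[0.002,-0.024,0.006],"twist":[0,0,0],"fingers":0.54},{"linear":[0.002,-0.036,0.006],"twist":[0,0,0],"fingers":0.54},{"linear":[0.002,-0.048,0.006],"twist":[0,0,0],"fingers":0.54},{"linear":[0.002,-0.060,0.006],"twist":[0,0,0],"fingers":0.54},{"linear":[0.002,-0.070,0.006],"twist":[0,0,0],"fingers":0.54},{"linear":[0.002,-0.078,0.006],"twist":[0,0,0],"fingers":0.54}]';python3 -m creep '[{"linear":[0,-0.006,0],"twist":[0,0,0],"fingers":0.54},{"linear":[0,-0.012,0],"twist":[0,0,0],"fingers":0.54},{"linear":[0,-0.018,0],"twist":[0,0,0],"fingers":0.54},{"linear":[0,-0.018,0],"twist":[0,0,0],"fingers":0.54},{"linear":[-0.03,-0.01,0],"twist":[0,0,0],"fingers":0.54},{"linear":[-0.065,-0.02,0],"twist":[0,0,0],"fingers":0.8},{"linear":[-0.1,-0.04,0],"twist":[0,0,0],"fingers":1},{"linear":[-0.1,-0.07,-0.03],"twist":[0,0,0],"fingers":1}]'; python3 -c "
from h import *
p,d,W=cloud('side','s6')
cv2.imwrite('pics/s6z.png',cv2.resize(p[100:280,210:390,::-1],None,fx=3.3,fy=3.3,interpolation=cv2.INTER_CUBIC))
s=readout.get_state();print(s['position'],s['grip_width'])
p,d,W=cloud('wrist','w6')
p,d,W=cloud('top','t6')"
```

```text
time: 6.48
position: [0.533, -0.116, 0.1372]
tool_rot: [1.209, 1.207, -1.209]
ft_force: [0.2, -0.3, 0.9]
grip_width: 0.227
time: 7.15
position: [0.4684, -0.0913, 0.243]
tool_rot: [1.217, 1.194, -1.207]
ft_force: [0.9, 0.2, 1.2]
grip_width: 0.086
[ 0.46062349 -0.08128502  0.23944322] 0.05433902158939688
```

View pics/s6z.png

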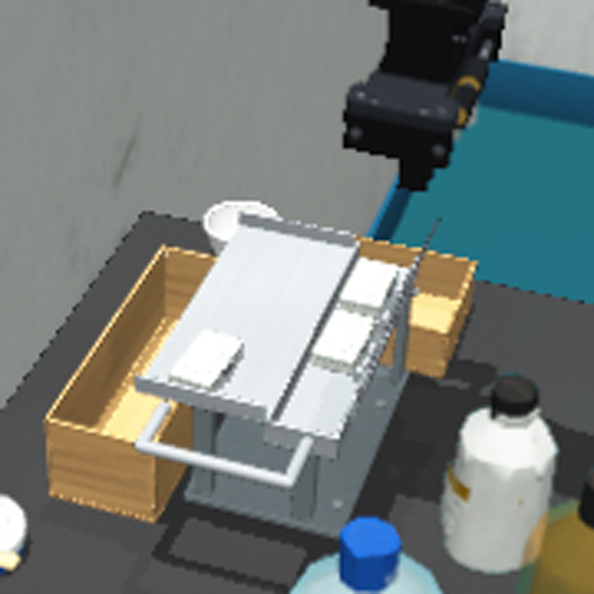

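View pics/w6.png

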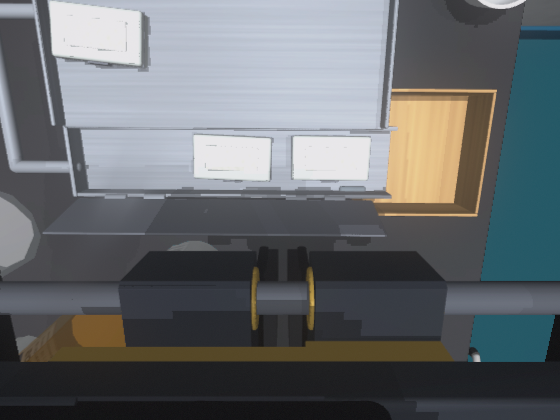

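```bash
python3 -m creep '[{"linear":[0,-0.027,-0.028],"twist":[0,0,0],"fingers":1},{"linear":[0.01,-0.027,-0.028],"twist":[0,0,0],"fingers":1},{"linear":[0.01,-0.027,-0.028],"twist":[0,0,0],"fingers":1},{"linear":[0.01,-0.027,-0.028],"twist":[0,0,0],"fingers":1}]'; python3 -c "
from h import *
P,d,W=cloud('wrist','w7')
z=W[...,2]
m=(abs(W[...,0]-0.50)<0.02)&(W[...,1]>-0.16)&(W[...,1]<0)&(z<0.14)&(z>0.09)
print(np.round(np.percentile(z[m],[5,25,50,75,95]),4))
m=(W[...,0]>0.44)&(W[...,0]<0.478)&(W[...,1]>-0.14)&(W[...,1]<0.07)&(z>0.12)&(z<.18)
q=W[m];t=q[q[:,2]>np.nanmax(q[:,2])-0.004];print('lid top',np.round(t.mean(0),4),np.round(q[:,2].max(),4))
plan([0.432,-0.05,0.161],np.array([[0,1,0],[0,0,-1],[-1,0,0.]]));print(st()[1])"
```

```text
time: 7.63
position: [0.437, -0.0586, 0.2259]
tool_rot: [1.209, 1.21, -1.21]
ft_force: [0.1, -0.5, -0.3]
grip_width: -0.001
[0.1    0.1014 0.1143 0.115  0.1158]
lid top [ 0.4571 -0.0366  0.1661] 0.1688
lin [0.0652, -0.0054, -0.0088] twist [-0.02, -0.0, 0.01]
[ 0.43739163 -0.05880017  0.22621813]
```

View pics/w7.png

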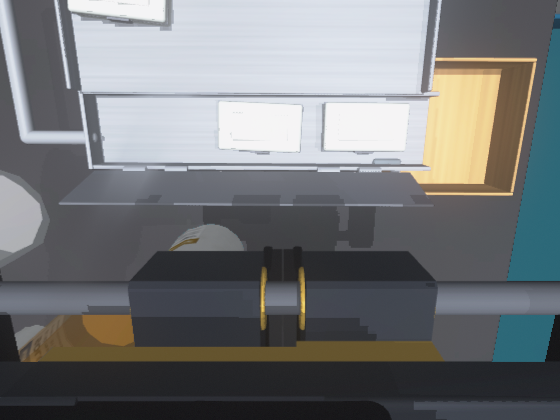

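```bash
python3 -m creep '[{"linear":[0,-0.006,-0.009],"twist":[0,0,0],"fingers":1},{"linear":[0.03,-0.006,-0.009],"twist":[0,0,0],"fingers":1},{"linear":[0.055,-0.006,-0.009],"twist":[0,0,0],"fingers":1},{"linear":[0.065,-0.006,-0.009],"twist":[0,0,0],"fingers":1},{"linear":[0.065,-0.006,-0.009],"twist":[0,0,0],"fingers":1},{"linear":[0.065,-0.006,-0.009],"twist":[0,0,0],"fingers":1}]'; python3 -c "
from h import *
plan([0.432,-0.05,0.161],np.array([[0,1,0],[0,0,-1],[-1,0,0.]]));print(st()[1])"
```

```text
time: 8.18
position: [0.431, -0.049, 0.1617]
tool_rot: [1.209, 1.21, -1.209]
ft_force: [-0.2, 0.3, -0.1]
grip_width: 0.008
lin [0.0007, 0.001, 0.001] twist [-0.0, -0.03, 0.02]
[ 0.43102733 -0.04898099  0.16166181]
```

```bash
python3 -m creep '[{"linear":[0,0.010,0],"twist":[0,0,0],"fingers":1},{"linear":[0,0.018,0],"twist":[0,0,0],"fingers":1},{"linear":[-0.002,0.025,0],"twist":[0,0,0],"fingers":1},{"linear":[-0.005,0.032,0],"twist":[0,0,0],"fingers":1},{"linear":[-0.007,0.0385,0],"twist":[0,0,0],"fingers":1},{"linear":[-0.005,0.0445,0],"twist":[0,0,0],"fingers":1},{"linear":[-0.003,0.0505,0],"twist":[0,0,0],"fingers":1},{"linear":[-0.003,0.0505,0],"twist":[0,0,0],"fingers":1}]'; python3 -c "
from h import *
P,d,W=cloud('side','s8')
cv2.imwrite('pics/s8z.png',cv2.resize(P[100:280,210:390,::-1],None,fx=3.3,fy=3.3,interpolation=cv2.INTER_CUBIC))
print(st()[1])"
```

```text
time: 8.85
position: [0.4809, -0.0491, 0.1635]
tool_rot: [1.208, 1.213, -1.212]
ft_force: [-3.6, -1.4, -0.1]
grip_width: 0.004
[ 0.4810807  -0.04901227  0.16381394]
```

View pics/s8z.png

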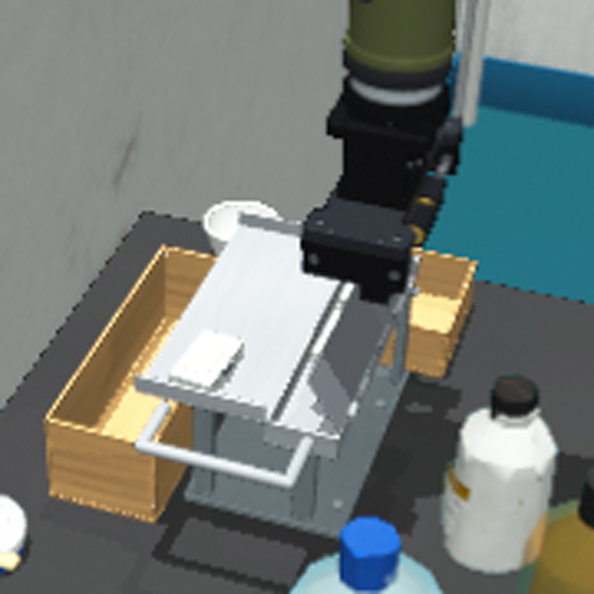

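```bash
python3 -m creep '[{"linear":[0.002,0.005,0],"twist":[0,0,0],"fingers":1},{"linear":[0.004,0.0095,0],"twist":[0,0,0],"fingers":1},{"linear":[0.008,0.014,0],"twist":[0,0,0],"fingers":1},{"linear":[0.012,0.018,0],"twist":[0,0,0],"fingers":1},{"linear":[0.017,0.021,0],"twist":[0,0,0],"fingers":1},{"linear":[0.022,0.0235,0],"twist":[0,0,0],"fingers":1},{"linear":[0.027,0.0245,0],"twist":[0,0,0],"fingers":1},{"linear":[0.029,0.025,0],"twist":[0,0,0],"fingers":1}]'; python3 -c "
from h import *
P,d,W=cloud('side','s9')
cv2.imwrite('pics/s9z.png',cv2.resize(P[100:280,210:390,::-1],None,fx=3.3,fy=3.3,interpolation=cv2.INTER_CUBIC))
print(st()[1],st()[0]['ft_force'])"
```

```text
time: 9.57
position: [0.5073, -0.049, 0.1355]
tool_rot: [1.21, 1.208, -1.208]
ft_force: [-3.2, 0.3, 3.3]
grip_width: 0.01
[ 0.50726133 -0.04906496  0.13529982] [-0.91531727 -1.5332089   1.88656719]
```

View pics/s9z.png

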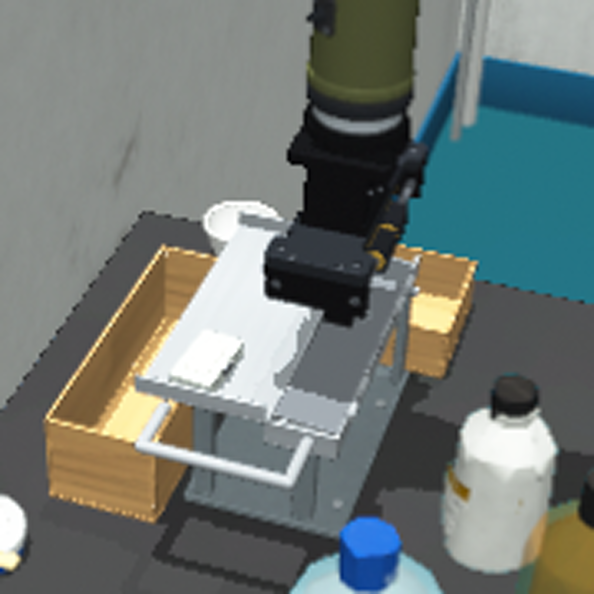

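```bash
python3 -m creep '[{"linear":[0.0015,0,0],"twist":[0,0,0],"fingers":1},{"linear":[0.003,0,0],"twist":[0,0,0],"fingers":1},{"linear":[0.0045,0,0],"twist":[0,0,0],"fingers":1},{"linear":[0.0045,0,0],"twist":[0,0,0],"fingers":1}]'; python3 -m creep '[{"linear":[0.001,0,0],"twist":[0,0,0],"fingers":1},{"linear":[0.001,0,0],"twist":[0,0,0],"fingers":1}]'
```

```text
time: 9.95
position: [0.5075, -0.0491, 0.1315]
tool_rot: [1.21, 1.207, -1.207]
ft_force: [0.5, -0.0, 3.6]
grip_width: 0.003
time: 10.12
position: [0.5075, -0.0491, 0.1313]
tool_rot: [1.21, 1.207, -1.207]
ft_force: [-0.9, 0.0, 9.4]
grip_width: 0.007
```

```bash
python3 -m creep '[{"linear":[0.001,0,0],"twist":[0,0,0],"fingers":1},{"linear":[0.001,0,0],"twist":[0,0,0],"fingers":1}]';  python3 -m creep '[{"linear":[0.0005,0,0],"twist":[0,0,0],"fingers":1},{"linear":[0.0005,0,0],"twist":[0,0,0],"fingers":1}]'
```

```text
time: 10.28
position: [0.5076, -0.0491, 0.1312]
tool_rot: [1.21, 1.206, -1.208]
ft_force: [-3.7, -0.1, 16.2]
grip_width: 0.008
time: 10.45
position: [0.5076, -0.0491, 0.1312]
tool_rot: [1.21, 1.206, -1.208]
ft_force: [-5.2, 0.3, 19.0]
grip_width: 0.001
```

```bash
python3 -m creep '[{"linear":[0.0007,0,0],"twist":[0,0,0],"fingers":1},{"linear":[0.0007,0,0],"twist":[0,0,0],"fingers":1},{"linear":[0.0007,0,0],"twist":[0,0,0],"fingers":1}]';  python3 -m creep '[{"linear":[-0.005,0,0],"twist":[0,0,0],"fingers":0.8},{"linear":[-0.03,0,0],"twist":[0,0,0],"fingers":0.54},{"linear":[-0.06,0,0],"twist":[0,0,0],"fingers":0.54},{"linear":[-0.06,0,-0.04],"twist":[0,0,0],"fingers":0.54},{"linear":[-0.06,0.00,-0.08],"twist":[0,0,0],"fingers":0.54},{"linear":[-0.06,0.01,-0.09],"twist":[0,0,0],"fingers":0.54},{"linear":[-0.06,0.01,-0.09],"twist":[0,0,0],"fingers":0.54}]'; python3 -c "
from h import *
P,d,W=cloud('side','s10')
cv2.imwrite('pics/s10z.png',cv2.resize(P[100:280,210:390,::-1],None,fx=3.3,fy=3.3,interpolation=cv2.INTER_CUBIC))
z=W[...,2]
for x0 in np.arange(.475,.526,.005):
  for y0 in (-.12,-.10,-0.08,):
    m=(abs(W[...,0]-x0)<0.003)&(abs(W[...,1]-y0)<0.01)
    print(round(x0,3),y0,m.sum(),np.round(np.nanmedian(z[m]),4) if m.sum() else None,end=' | ')
  print()
print(st()[1]); plan([0.5515,0.041,0.136],np.array([[0,1,0],[0,0,-1],[-1,0,0.]]))"
```

```text
time: 10.7
position: [0.5076, -0.049, 0.1311]
tool_rot: [1.209, 1.206, -1.208]
ft_force: [-6.9, -0.1, 22.3]
grip_width: 0.003
time: 11.28
position: [0.5171, 0.0458, 0.1877]
tool_rot: [1.207, 1.213, -1.202]
ft_force: [-0.1, 0.2, 0.5]
grip_width: 0.227
0.475 -0.12 43 0.0546 | 0.475 -0.1 23 0.1178 | 0.475 -0.08 20 0.0659 | 
0.48 -0.12 19 0.0105 | 0.48 -0.1 19 0.011 | 0.48 -0.08 21 0.1178 | 
0.485 -0.12 18 0.0642 | 0.485 -0.1 20 0.0097 | 0.485 -0.08 18 0.1183 | 
0.49 -0.12 20 0.1168 | 0.49 -0.1 17 0.0109 | 0.49 -0.08 17 0.1167 | 
0.495 -0.12 9 0.1202 | 0.495 -0.1 13 0.1198 | 0.495 -0.08 11 0.1181 | 
0.5 -0.12 10 0.1195 | 0.5 -0.1 12 0.12 | 0.5 -0.08 10 0.1187 | 
0.505 -0.12 10 0.1189 | 0.505 -0.1 12 0.1198 | 0.505 -0.08 9 0.1191 | 
0.51 -0.12 8 0.1199 | 0.51 -0.1 11 0.1194 | 0.51 -0.08 9 0.1191 | 
0.515 -0.12 10 0.1193 | 0.515 -0.1 8 0.1203 | 0.515 -0.08 10 0.1188 | 
0.52 -0.12 4 0.1189 | 0.52 -0.1 4 0.1197 | 0.52 -0.08 10 0.1186 | 
0.525 -0.12 0 None | 0.525 -0.1 0 None | 0.525 -0.08 11 0.1185 | 
[0.5164439  0.04291185 0.18726906]
lin [0.0513, 0.035, 0.0021] twist [0.23, -0.04, -0.01]
```

View pics/s10z.png

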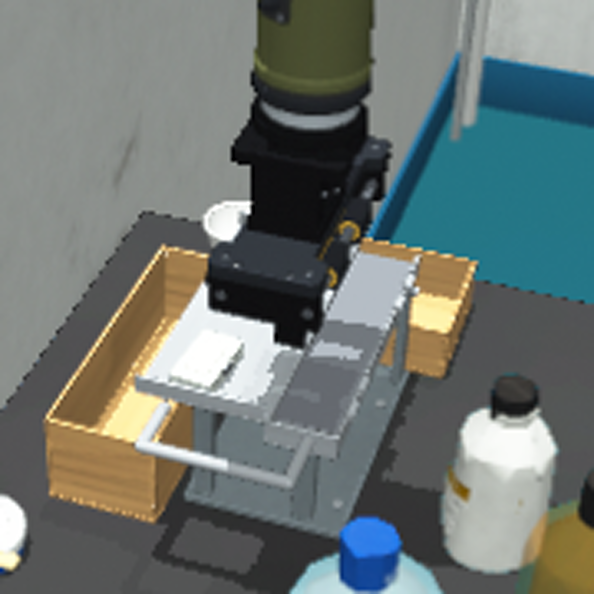

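```bash
python3 -m creep '[{"linear":[0.02,0.030,0.001],"twist":[0,0,0],"fingers":0.54},{"linear":[0.035,0.030,0.001],"twist":[0,0,0],"fingers":0.54},{"linear":[0.05,0.030,0.001],"twist":[0,0,0],"fingers":0.54},{"linear":[0.05,0.030,0.001],"twist":[0,0,0],"fingers":0.54},{"linear":[0.05,0.030,0.001],"twist":[0,0,0],"fingers":0.54}]'; python3 -c "
from h import *
P,d,W=cloud('side','s11')
cv2.imwrite('pics/s11z.png',cv2.resize(P[100:280,210:390,::-1],None,fx=3.3,fy=3.3,interpolation=cv2.INTER_CUBIC))
print(st()[1],st()[0]['ft_force'])"
```

```text
time: 11.75
position: [0.5453, 0.0385, 0.1365]
tool_rot: [1.209, 1.21, -1.213]
ft_force: [-0.0, -0.2, -0.0]
grip_width: 0.231
[0.5461484  0.0388678  0.13763628] [ 0.34196856 -0.8152912   0.30807162]
```

View pics/s11z.png

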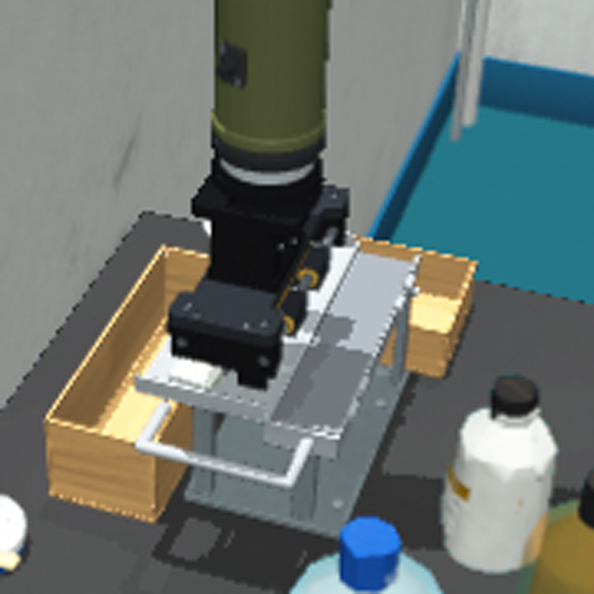

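```bash
python3 -m creep '[{"linear":[0.001,0.01,-0.002],"twist":[0,0,0],"fingers":0.54},{"linear":[0.001,0.022,-0.002],"twist":[0,0,0],"fingers":0.54},{"linear":[0.001,0.034,-0.002],"twist":[0,0,0],"fingers":0.54},{"linear":[0.001,0.044,-0.002],"twist":[0,0,0],"fingers":0.54},{"linear":[0.001,0.054,-0.002],"twist":[0,0,0],"fingers":0.54},{"linear":[0.001,0.064,-0.002],"twist":[0,0,0],"fingers":0.54},{"linear":[0.001,0.074,-0.002],"twist":[0,0,0],"fingers":0.54},{"linear":[0.001,0.084,-0.002],"twist":[0,0,0],"fingers":0.54}]'; python3 -m creep '[{"linear":[0,0.008,0],"twist":[0,0,0],"fingers":0.54},{"linear":[0,0.008,0],"twist":[0,0,0],"fingers":0.54},{"linear":[-0.03,0,0],"twist":[0,0,0],"fingers":0.3},{"linear":[-0.06,-0.02,-0.02],"twist":[0,0,0],"fingers":0.1},{"linear":[-0.06,-0.05,-0.05],"twist":[0,0,0],"fingers":0.1},{"linear":[-0.06,-0.08,-0.08],"twist":[0,0,0],"fingers":0.1},{"linear":[-0.06,-0.09,-0.088],"twist":[0,0,0],"fingers":0.1}]'; python3 -c "
from h import *
P,d,W=cloud('side','s12')
cv2.imwrite('pics/s12z.png',cv2.resize(P[100:280,210:390,::-1],None,fx=3.3,fy=3.3,interpolation=cv2.INTER_CUBIC))
print(st()[1],st()[0]['ft_force'])
P,d,W=cloud('wrist','w12')
print([(np.round(r['centre'],4),r['conf']) for r in nets.place_of('wrist','handle')])
print([(np.round(r['centre'],4),r['conf']) for r in nets.place_of('wrist','case_1')])
m=(W[...,2]>.095)&(W[...,2]<.12)&(W[...,1]>.115)&(W[...,1]<.145)&(abs(W[...,0]-.55)<.03); print(m.sum(),np.round(np.nanmean(W[m],0),4))"
```

```text
time: 12.47
position: [0.6316, 0.0418, 0.1371]
tool_rot: [1.21, 1.208, -1.209]
ft_force: [-0.2, -0.5, -0.3]
grip_width: 0.233
time: 13.05
position: [0.5361, 0.1362, 0.1977]
tool_rot: [1.205, 1.214, -1.203]
ft_force: [-0.9, 1.7, -0.2]
grip_width: 0.432
[0.53539198 0.13643775 0.19755141] [-1.84943684  0.96753506 -0.2400031 ]
[(array([0.5498, 0.1264, 0.108 ]), 0.78)]
[(array([0.6746, 0.0467, 0.0155]), 0.71)]
1240 [0.551  0.1267 0.1125]
```

View pics/s12z.png

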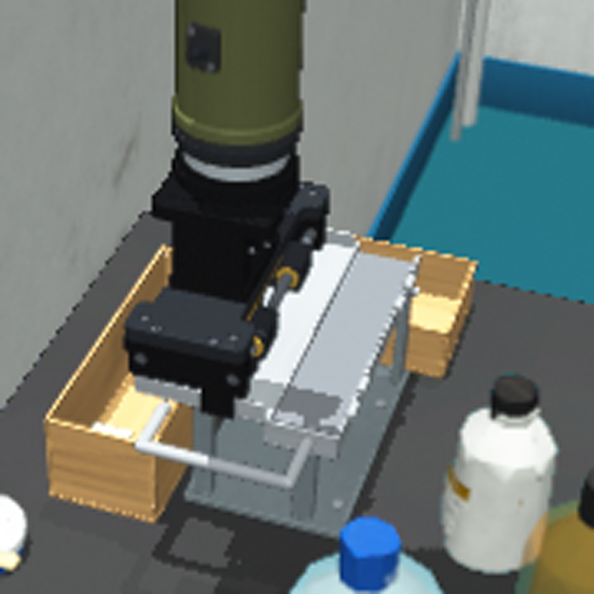

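View pics/w12.png

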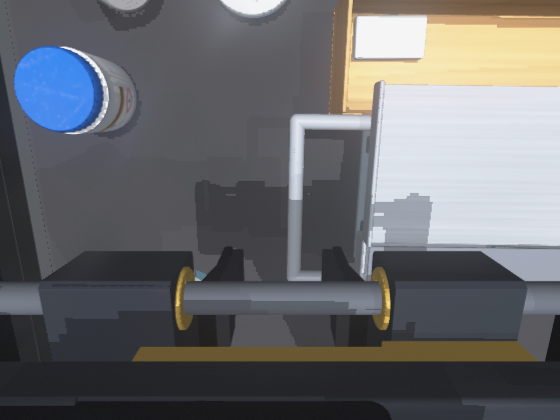

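```bash
python3 -m creep '[{"linear":[0,0.014,0.009],"twist":[0,0,0],"fingers":0.1},{"linear":[0.02,0.014,0.009],"twist":[0,0,0],"fingers":0.1},{"linear":[0.04,0.014,0.009],"twist":[0,0,0],"fingers":0.1},{"linear":[0.04,0.014,0.009],"twist":[0,0,0],"fingers":0.1},{"linear":[0.04,0.014,0.009],"twist":[0,0,0],"fingers":0.1}]'; python3 -c "
from h import *
print(st()[1]); plan([0.550,0.1268,0.101],np.array([[0,1,0],[0,0,-1],[-1,0,0.]]))"
```

```text
time: 13.67
position: [0.5542, 0.1193, 0.1554]
tool_rot: [1.209, 1.21, -1.213]
ft_force: [-0.2, 0.4, 0.2]
grip_width: 0.451
[0.55422688 0.11933112 0.15543594]
lin [0.0544, -0.0041, -0.0075] twist [-0.12, 0.02, 0.17]
```

```bash
python3 -m creep '[{"linear":[0.005,-0.004,-0.0075],"twist":[0,0,0],"fingers":0.1},{"linear":[0.02,-0.004,-0.0075],"twist":[0,0,0],"fingers":0.1},{"linear":[0.04,-0.004,-0.0075],"twist":[0,0,0],"fingers":0.1},{"linear":[0.054,-0.004,-0.0075],"twist":[0,0,0],"fingers":0.1},{"linear":[0.054,-0.004,-0.0075],"twist":[0,0,0],"fingers":0.1},{"linear":[0.054,-0.004,-0.0075],"twist":[0,0,0],"fingers":0.1}]'; python3 -c "
from h import *
P,d,W=cloud('side','s13')
cv2.imwrite('pics/s13z.png',cv2.resize(P[100:280,210:390,::-1],None,fx=3.3,fy=3.3,interpolation=cv2.INTER_CUBIC))
print(st()[1]); plan([0.550,0.1268,0.101],np.array([[0,1,0],[0,0,-1],[-1,0,0.]]))"
```

```text
time: 14.17
position: [0.5503, 0.1289, 0.1031]
tool_rot: [1.209, 1.21, -1.209]
ft_force: [0.1, -0.4, 0.0]
grip_width: 0.451
[0.55102329 0.1290445  0.10385252]
lin [0.0028, -0.001, 0.0022] twist [0.02, -0.02, -0.1]
```

View pics/s13z.png

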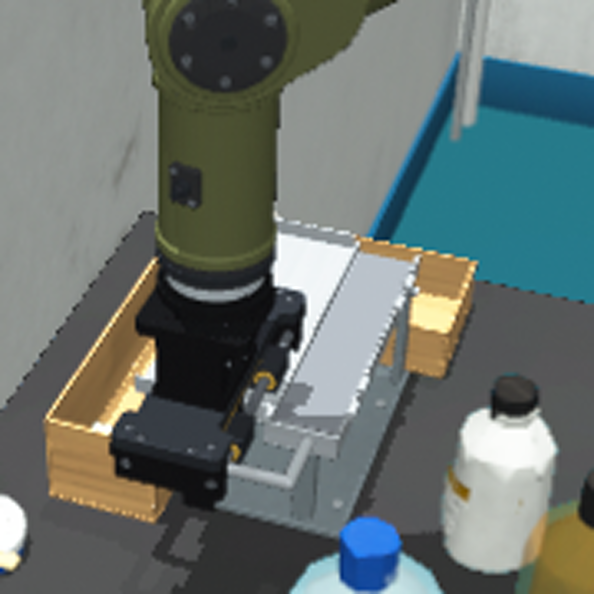

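```bash
python3 -m creep '[{"linear":[0.002,0,0.0015],"twist":[0,0,0],"fingers":0.5},{"linear":[0.002,0,0.0015],"twist":[0,0,0],"fingers":1},{"linear":[0.002,0,0.0015],"twist":[0,0,0],"fingers":1},{"linear":[0.002,0,0.0015],"twist":[0,0,0],"fingers":1},{"linear":[0.002,0,0.0015],"twist":[0,0,0],"fingers":1},{"linear":[0.002,0,0.0015],"twist":[0,0,0],"fingers":1},{"linear":[0.002,0,0.0015],"twist":[0,0,0],"fingers":1},{"linear":[0.002,0,0.0015],"twist":[0,0,0],"fingers":1}]' 20; python3 -c "
from h import *
print(st()[1],st()[0]['ft_force'],st()[0]['grip_width'])
ax=np.array([-.112-.0365+0.0,.093])
for t in np.arange(0,.61,.05):
  c,s=np.cos(t),np.sin(t); print(round(t,2),'lin x',round(-(277*s+17*c-17),1),'z',round(-(277*c-17*s-277),1))"
```

```text
time: 14.88
position: [0.5505, 0.1279, 0.1009]
tool_rot: [1.21, 1.21, -1.208]
ft_force: [0.2, 2.9, 1.1]
grip_width: 0.104
[0.55046393 0.12792359 0.10088879] [0.22713702 2.94115841 1.08407623] 0.1043729021988336
0.0 lin x -0.0 z -0.0
0.05 lin x -13.8 z 1.2
0.1 lin x -27.6 z 3.1
0.15 lin x -41.2 z 5.7
0.2 lin x -54.7 z 8.9
0.25 lin x -68.0 z 12.8
0.3 lin x -81.1 z 17.4
0.35 lin x -94.0 z 22.6
0.4 lin x -106.5 z 28.5
0.45 lin x -118.8 z 35.0
0.5 lin x -130.7 z 42.1
0.55 lin x -142.3 z 49.7
0.6 lin x -153.4 z 58.0
```

```bash
python3 -m creep '[{"linear":[-0.007,0,0.0005],"twist":[0,0,0],"fingers":1},{"linear":[-0.014,0,0.001],"twist":[0,0,0],"fingers":1},{"linear":[-0.021,0,0.002],"twist":[0,0,0],"fingers":1},{"linear":[-0.0275,0,0.003],"twist":[0,0,0],"fingers":1},{"linear":[-0.0345,0,0.0045],"twist":[0,0,0],"fingers":1},{"linear":[-0.041,0,0.0057],"twist":[0,0,0],"fingers":1},{"linear":[-0.048,0,0.0075],"twist":[0,0,0],"fingers":1},{"linear":[-0.055,0,0.009],"twist":[0,0,0],"fingers":1}]'; python3 -m creep '[{"linear":[-0.0065,0,0.002],"twist":[0,0,0],"fingers":1},{"linear":[-0.013,0,0.004],"twist":[0,0,0],"fingers":1},{"linear":[-0.0195,0,0.006],"twist":[0,0,0],"fingers":1},{"linear":[-0.026,0,0.0085],"twist":[0,0,0],"fingers":1},{"linear":[-0.033,0,0.011],"twist":[0,0,0],"fingers":1},{"linear":[-0.039,0,0.0137],"twist":[0,0,0],"fingers":1},{"linear":[-0.045,0,0.0165],"twist":[0,0,0],"fingers":1},{"linear":[-0.0515,0,0.0195],"twist":[0,0,0],"fingers":1}]';python3 -c "
from h import *
P,d,W=cloud('side','s14')
cv2.imwrite('pics/s14z.png',cv2.resize(P[100:280,210:390,::-1],None,fx=3.3,fy=3.3,interpolation=cv2.INTER_CUBIC))
print(st()[1],st()[0]['ft_force'])
P,d,W=cloud('top','t14')
cv2.imwrite('pics/t14z.png',cv2.resize(P[130:300,200:420,::-1],None,fx=3.5,fy=3.5,interpolation=cv2.INTER_CUBIC))
print([(np.round(r['centre'],4),r['conf']) for r in nets.place_of('top','case_1')])"
```

```text
time: 15.55
position: [0.5504, 0.119, 0.1566]
tool_rot: [1.21, 1.21, -1.207]
ft_force: [1.5, 4.6, -1.1]
grip_width: 0.105
time: 16.22
position: [0.5503, 0.0999, 0.2082]
tool_rot: [1.21, 1.211, -1.207]
ft_force: [3.1, 4.9, -1.2]
grip_width: 0.104
[0.55032405 0.09928304 0.20951813] [-0.89166846  4.24225943 -0.18622031]
[(array([ 0.4981, -0.1741,  0.0915]), 0.63), (array([0.6774, 0.0452, 0.0161]), 0.54)]
```

View pics/s14z.png

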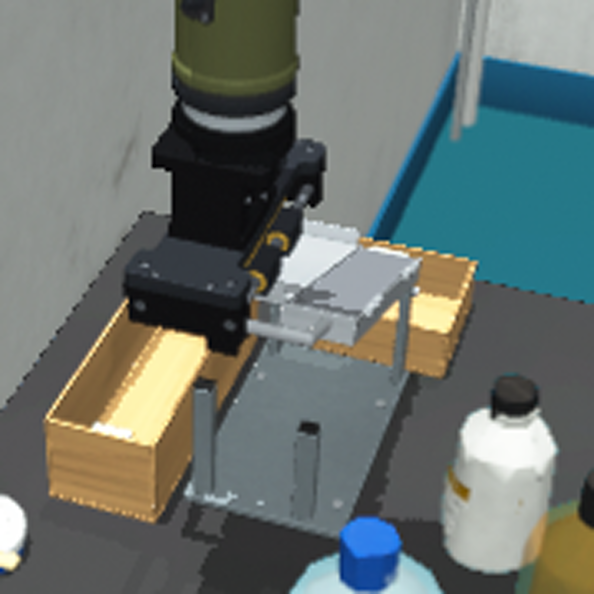

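View pics/t14z.png

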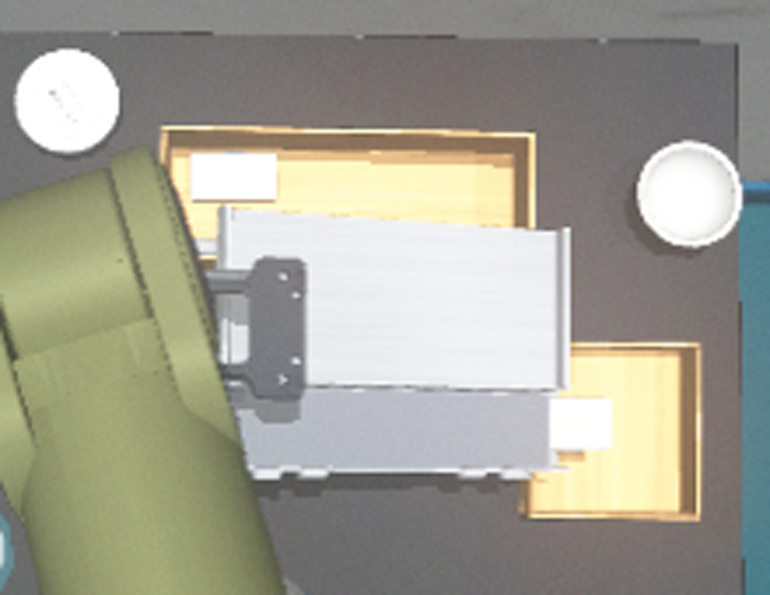

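```bash
python3 -m creep '[{"linear":[-0.005,0,0.0025],"twist":[0,0,0],"fingers":1},{"linear":[-0.010,0,0.0055],"twist":[0,0,0],"fingers":1},{"linear":[-0.012,0,0.0065],"twist":[0,0,0],"fingers":1},{"linear":[-0.012,0,0.0065],"twist":[0,0,0],"fingers":1},{"linear":[-0.012,0,0.0065],"twist":[0,0,0],"fingers":1},{"linear":[-0.012,0,0.0065],"twist":[0,0,0],"fingers":1},{"linear":[-0.012,0,0.0065],"twist":[0,0,0],"fingers":1},{"linear":[-0.012,0,0.0065],"twist":[0,0,0],"fingers":1}]'; python3 -c "
from h import *
print(st()[1],st()[0]['ft_force'])
P,d,W=cloud('top','t15')
cv2.imwrite('pics/t15z.png',cv2.resize(P[130:300,200:420,::-1],None,fx=3.5,fy=3.5,interpolation=cv2.INTER_CUBIC))
print([(np.round(r['centre'],4),r['conf']) for r in nets.place_of('top','case_1')])"
```

```text
time: 17.03
position: [0.5502, 0.0939, 0.2198]
tool_rot: [1.21, 1.211, -1.206]
ft_force: [0.8, 6.5, 0.5]
grip_width: 0.107
[0.55022157 0.09393517 0.21984964] [0.82851812 6.48415677 0.45524201]
[(array([0.678 , 0.0464, 0.015 ]), 0.74), (array([ 0.5001, -0.238 ,  0.027 ]), 0.68), (array([ 0.501 , -0.2433,  0.0375]), 0.53)]
```

View pics/t15z.png

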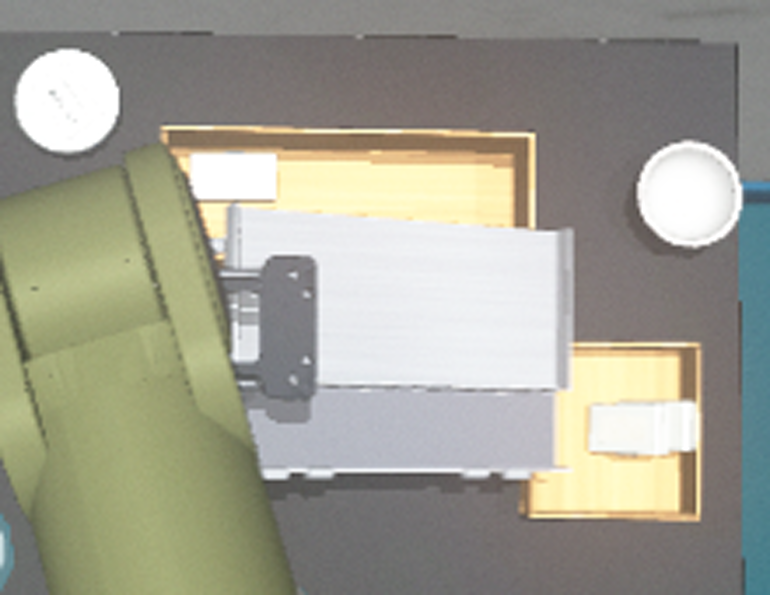

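```bash
python3 -m creep '[{"linear":[0.006,0,-0.003],"twist":[0,0,0],"fingers":1},{"linear":[0.012,0,-0.0065],"twist":[0,0,0],"fingers":1},{"linear":[0.0185,0,-0.0095],"twist":[0,0,0],"fingers":1},{"linear":[0.0245,0,-0.0125],"twist":[0,0,0],"fingers":1},{"linear":[0.031,0,-0.015],"twist":[0,0,0],"fingers":1},{"linear":[0.0375,0,-0.0177],"twist":[0,0,0],"fingers":1},{"linear":[0.044,0,-0.02],"twist":[0,0,0],"fingers":1},{"linear":[0.0505,0,-0.0223],"twist":[0,0,0],"fingers":1}]'; python3 -m creep '[{"linear":[0.007,0,-0.002],"twist":[0,0,0],"fingers":1},{"linear":[0.0135,0,-0.004],"twist":[0,0,0],"fingers":1},{"linear":[0.020,0,-0.0055],"twist":[0,0,0],"fingers":1},{"linear":[0.027,0,-0.0071],"twist":[0,0,0],"fingers":1},{"linear":[0.034,0,-0.0085],"twist":[0,0,0],"fingers":1},{"linear":[0.0405,0,-0.0097],"twist":[0,0,0],"fingers":1},{"linear":[0.0475,0,-0.0108],"twist":[0,0,0],"fingers":1},{"linear":[0.054,0,-0.0116],"twist":[0,0,0],"fingers":1}]'
```

```text
time: 17.8
position: [0.5504, 0.1156, 0.1689]
tool_rot: [1.21, 1.21, -1.207]
ft_force: [1.5, 5.0, -1.0]
grip_width: 0.103
time: 18.47
position: [0.5505, 0.1267, 0.1146]
tool_rot: [1.209, 1.21, -1.207]
ft_force: [1.2, 5.2, -2.1]
grip_width: 0.107
```

Now the final 14 mm, slowly (~3 mm per row, then 1–2 mm).

```bash
python3 -m creep '[{"linear":[0.003,0,-0.0003],"twist":[0,0,0],"fingers":1},{"linear":[0.006,0,-0.0006],"twist":[0,0,0],"fingers":1},{"linear":[0.0085,0,-0.0008],"twist":[0,0,0],"fingers":1},{"linear":[0.0105,0,-0.001],"twist":[0,0,0],"fingers":1},{"linear":[0.012,0,-0.0011],"twist":[0,0,0],"fingers":1},{"linear":[0.013,0,-0.0011],"twist":[0,0,0],"fingers":1},{"linear":[0.0135,0,-0.0012],"twist":[0,0,0],"fingers":1},{"linear":[0.0140,0,-0.0012],"twist":[0,0,0],"fingers":1}]'; python3 -c "
from h import *
print(st()[1],st()[0]['ft_force'])"
```

```text
time: 19.13
position: [0.5505, 0.1279, 0.1011]
tool_rot: [1.209, 1.21, -1.208]
ft_force: [0.9, 4.0, 2.8]
grip_width: 0.105
[0.55051391 0.12788666 0.101093  ] [0.88673428 3.99467481 2.8056322 ]
```

```bash
python3 -m creep '[{"linear":[0,0,0],"twist":[0,0,0],"fingers":0.6},{"linear":[0,0,0],"twist":[0,0,0],"fingers":0.1},{"linear":[0,0,0],"twist":[0,0,0],"fingers":0.1},{"linear":[0,0,0],"twist":[0,0,0],"fingers":0.1},{"linear":[0,0,0],"twist":[0,0,0],"fingers":0.1},{"linear":[-0.005,0,0],"twist":[0,0,0],"fingers":0.1}]'; python3 -c "
from h import *
print(st()[1],st()[0]['ft_force'])"
```

```text
time: 19.63
position: [0.5495, 0.1262, 0.1048]
tool_rot: [1.208, 1.21, -1.212]
ft_force: [0.2, -0.1, 0.6]
grip_width: 0.417
[0.54950487 0.12615479 0.10476777] [ 0.23987521 -0.0567329   0.58705001]
```

```bash
python3 -m creep '[{"linear":[-0.02,0,0],"twist":[0,0,0],"fingers":0.1},{"linear":[-0.05,0,0],"twist":[0,0,0],"fingers":0.1},{"linear":[-0.09,0,0],"twist":[0,0,0],"fingers":0.1},{"linear":[-0.13,0,0],"twist":[0,0,0],"fingers":0.1},{"linear":[-0.15,0,0],"twist":[0,0,0],"fingers":0.1},{"linear":[-0.16,0,0],"twist":[0,0,0],"fingers":0.1},{"linear":[-0.16,0,0],"twist":[0,0,0],"fingers":0.1}]'; python3 -c "
from h import *
print(st()[1],st()[0]['ft_force'])
P,d,W=cloud('top','t16')
cv2.imwrite('pics/t16z.png',cv2.resize(P[130:300,200:420,::-1],None,fx=3.5,fy=3.5,interpolation=cv2.INTER_CUBIC))
m=(W[...,0]>.445)&(W[...,0]<.55)&(W[...,1]<-.17)&(W[...,1]>-.268); print('countbox',np.round(np.nanpercentile(W[m][:,2],[5,50,90,99,100]),4))
m=(abs(W[...,0]-.50)<.02)&(W[...,1]<0.0)&(W[...,1]>-.14); print('lid',np.round(np.nanpercentile(W[m][:,2],[2,50,98]),4))
m=(abs(W[...,0]-.575)<.04)&(W[...,1]<0.0)&(W[...,1]>-.14); print('deck',np.round(np.nanpercentile(W[m][:,2],[2,50,98]),4))
for l in ['case_1','beaker','jar','mortar','filter_tin','lid_edge','handle','deck']: print(l,[(np.round(r['centre'],3).tolist(),round(r['conf'],2)) for r in nets.place_of('top',l)])
P,d,W=cloud('side','s16')
cv2.imwrite('pics/s16z.png',cv2.resize(P[100:280,210:390,::-1],None,fx=3.3,fy=3.3,interpolation=cv2.INTER_CUBIC))
for l in ['case_1','lid_edge','handle']: print(l,[(np.round(r['centre'],3).tolist(),round(r['conf'],2)) for r in nets.place_of('side',l)])
"
```

```text
time: 20.22
position: [0.5514, 0.1273, 0.2682]
tool_rot: [1.211, 1.206, -1.206]
ft_force: [0.1, -0.1, 0.0]
grip_width: 0.451
[0.55140616 0.12732676 0.26820333] [ 0.09569685 -0.0958227   0.04005146]
countbox [-0.0011  0.0036  0.0507  0.0589  0.0626]
lid [0.1153 0.1195 0.1236]
deck [0.1155 0.1196 0.1237]
case_1 [([0.678, 0.046, 0.016], 0.9), ([0.501, -0.237, 0.028], 0.59), ([0.5, -0.244, 0.037], 0.5)]
beaker [([0.716, 0.27, -0.001], 0.77)]
jar [([0.72, 0.273, 0.002], 0.68), ([0.66, -0.272, -0.004], 0.37)]
mortar [([0.658, -0.273, -0.002], 0.55)]
filter_tin [([0.497, -0.247, 0.039], 0.7), ([0.722, 0.166, -0.002], 0.63)]
lid_edge [([0.52, -0.036, 0.123], 0.61)]
handle []
deck [([0.577, -0.036, 0.119], 0.79)]
case_1 [([0.671, 0.042, 0.017], 0.6), ([0.501, -0.237, 0.026], 0.47), ([0.507, -0.241, 0.038], 0.37), ([0.654, -0.031, 0.003], 0.23)]
lid_edge [([0.523, -0.035, 0.12], 0.9)]
handle [([0.551, 0.125, 0.109], 0.82)]
```

View pics/t16z.png

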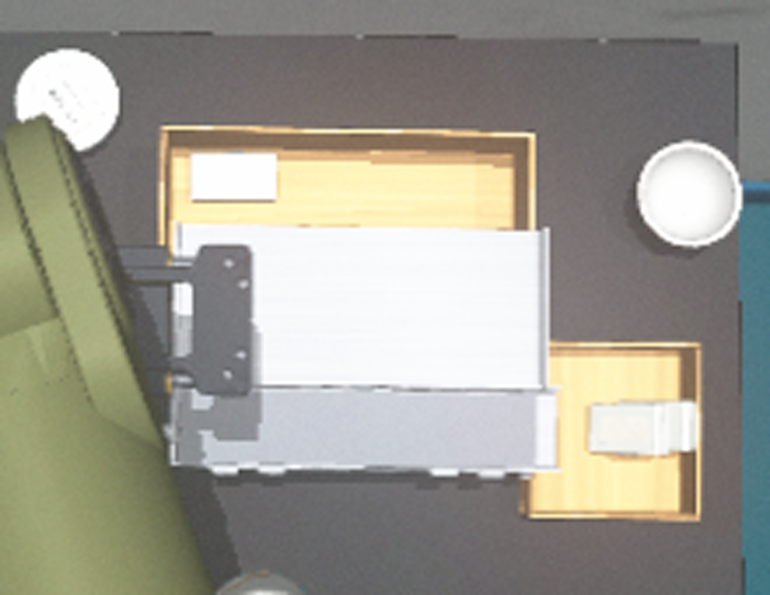

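View pics/s16z.png

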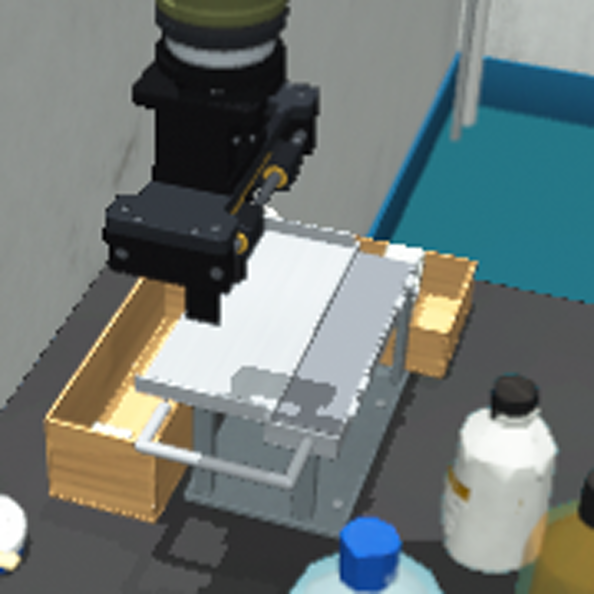

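```bash
python3 -m creep '[{"linear":[-0.01,-0.12,0.32],"twist":[0,0,0],"fingers":0.1},{"linear":[-0.01,-0.12,0.32],"twist":[0,0,0],"fingers":0.1},{"linear":[-0.01,-0.12,0.32],"twist":[0,0,0],"fingers":0.1},{"linear":[-0.01,-0.12,0.32],"twist":[0,0,0],"fingers":0.1},{"linear":[-0.01,-0.12,0.32],"twist":[0,0,0],"fingers":0.6},{"linear":[-0.01,-0.12,0.32],"twist":[0,0,0],"fingers":1},{"linear":[-0.01,-0.12,0.32],"twist":[0,0,0],"fingers":1},{"linear":[-0.01,-0.12,0.32],"twist":[0,0,0],"fingers":1}]';python3 -m creep '[{"linear":[0,0,0.02],"twist":[0,0,0],"fingers":1},{"linear":[0,0,0.02],"twist":[0,0,0],"fingers":1},{"linear":[0,0,0.02],"twist":[0,0,0],"fingers":1}]'; python3 -c "
from h import *
print(st()[1])
P,d,W=cloud('wrist','w17')
m=(W[...,0]>.442)&(W[...,0]<.555)&(W[...,1]<-.15)&(W[...,1]>-.29)
q=W[m]
for y0 in np.arange(-.285,-.15,.006):
  k=(abs(q[:,1]-y0)<.003)&(abs(q[:,0]-.5)<.012)
  print(round(y0,3),k.sum(),np.round(np.percentile(q[k][:,2],[5,50,95]),3) if k.sum() else '')
"
```

```text
time: 21.53
position: [0.4323, -0.1867, 0.2759]
tool_rot: [1.209, 1.208, -1.209]
ft_force: [1.0, -0.4, 0.1]
grip_width: 0.233
time: 21.78
position: [0.433, -0.2059, 0.2753]
tool_rot: [1.212, 1.208, -1.211]
ft_force: [-0.3, 0.7, -0.2]
grip_width: 0.035
[ 0.43301989 -0.20588915  0.27532383]
-0.285 36 [-0.002 -0.001  0.   ]
-0.279 19 [0.047 0.048 0.049]
-0.273 122 [0.048 0.05  0.053]
-0.267 127 [0.053 0.055 0.058]
-0.261 160 [0.051 0.055 0.057]
-0.255 136 [0.047 0.05  0.052]
-0.249 133 [0.052 0.054 0.056]
-0.243 154 [0.051 0.054 0.057]
-0.237 148 [0.044 0.047 0.051]
-0.231 160 [0.036 0.04  0.044]
-0.225 136 [0.028 0.032 0.035]
-0.219 118 [0.021 0.025 0.028]
-0.213 132 [0.013 0.017 0.021]
-0.207 108 [0.    0.002 0.012]
-0.201 109 [0.    0.002 0.003]
-0.195 116 [0.    0.002 0.003]
-0.189 124 [0.    0.002 0.003]
-0.183 111 [0.    0.002 0.003]
-0.177 110 [0.    0.002 0.003]
-0.171 130 [0.    0.002 0.1  ]
-0.165 408 [0.001 0.049 0.101]
-0.159 193 [0.099 0.101 0.102]
-0.153 271 [0.1   0.101 0.119]
```

View pics/w17.png

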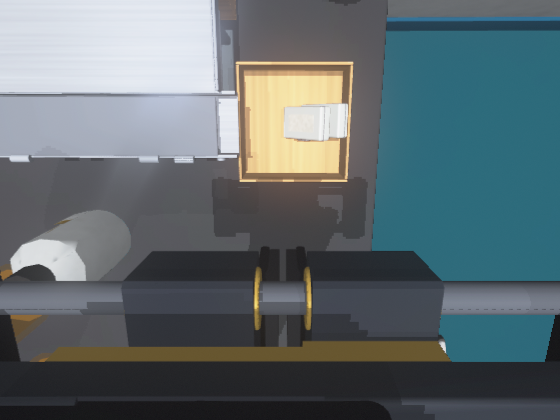

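```bash
python3 -c "
from h import *
for c in ['top','side']:
  P,d,W=cloud(c,c+'18')
  for l in ['jar','filter_tin','beaker','mortar','lid_edge','handle','case_1']: print(c,l,[(np.round(r['centre'],3).tolist(),round(r['conf'],2)) for r in nets.place_of(c,l)])
  if c=='top':
    for x0 in (.48,.49,.50,.51,.52): 
      m=(abs(W[...,0]-x0)<.004)&(abs(W[...,1]+.04)<.1); print(x0,np.round(np.nanmedian(W[m][:,2]),4))
print(readout.get_state()['ft_force'])
"
```

```text
top jar [([0.497, -0.238, 0.027], 0.3)]
top filter_tin [([0.723, 0.16, -0.002], 0.87), ([0.549, 0.126, 0.11], 0.26)]
top beaker [([0.719, 0.269, -0.002], 0.91), ([0.521, -0.036, 0.122], 0.17)]
top mortar [([0.661, -0.272, -0.003], 0.86)]
top lid_edge [([0.52, -0.039, 0.121], 0.92)]
top handle [([0.551, 0.127, 0.109], 0.73)]
top case_1 [([0.501, -0.238, 0.028], 0.75), ([0.498, -0.247, 0.036], 0.53), ([0.626, 0.302, 0.002], 0.3), ([0.716, 0.269, 0.001], 0.28)]
0.48 0.1196
0.49 0.1195
0.5 0.1193
0.51 0.1194
0.52 0.1192
side jar [([0.625, 0.302, 0.0], 0.65)]
side filter_tin [([0.726, 0.164, 0.0], 0.89), ([0.671, 0.042, 0.018], 0.46)]
side beaker [([0.718, 0.276, -0.002], 0.71), ([0.501, -0.22, -0.002], 0.26)]
side mortar [([0.656, -0.272, -0.003], 0.65)]
side lid_edge [([0.519, -0.041, 0.121], 0.77)]
side handle [([0.548, 0.122, 0.106], 0.68)]
side case_1 [([0.5, -0.238, 0.026], 0.56), ([0.672, 0.043, 0.021], 0.39), ([0.508, -0.245, 0.037], 0.37)]
[-0.59127207  0.17597565 -0.32388897]
```

View pics/top18.png

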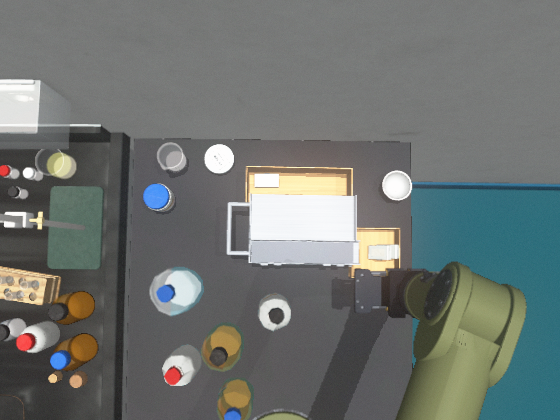

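Top picture: the tray is down and level with the lid flush. There is one case in the stock box (266,181) and two in the count box (382,253). The bystanders are where they started and the arm is clear of everything.

```bash
python3 -c "
from bench import job
print(job.close_job())"
```

```text
the job is handed in; nothing more can be done
None
```

The job is done in the order asked and handed in at about 23 s of the 62 s allowed.

- **Sweep into the trough:** I swept the middle case and the spout-side case along the deck into the trough. Their tops measured 0.115 m, so both lay flat below the deck.
- **Lid:** I closed it from outside and pressed with about 22 N. It stopped moving, and depth readings show it level and flush at 0.119–0.120 m, at its hinge height.
- **Leftover case:** I pushed it off the far edge; it lies in the stock box.
- **Tipping:** I gripped the bar, raised the tray to about 0.45 rad, and both counted cases slid into the count box. I lowered it in small steps until the wrist force showed it resting, then let go. The last checks have the handle back where it started, within the detector's accuracy.
- **Bystanders:** The beaker, jar, mortar and filter tin are where they were at the start, within the detector's accuracy. The arm was clear of everything at hand-in.

**Checks that were not clean:**
- The two counted cases lie one on the other, leaning on the count box's end wall. Their upper edges stand about 8 mm above the rim, but their centres are well inside and they did not move between my last looks. I left them as they were.
- The detector sometimes gave false hits, such as a "jar" or "filter tin" at the cases in the count box and the stock box. The pictures and depth readings ruled these out.

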